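# Shut and lock the access panel of the battery case

## Task

Shut and lock the access panel of the grey battery case, using only the fingers: push the open panel down onto the case's gasket, then set the fingertips in the slot of its big round latch and turn it clockwise a quarter turn to its stop, so that the panel is drawn down flush and stays locked when you let go. Nothing is to be lifted: do not swing the panel farther open than you found it, and leave the jar, the marker and the scissors beside the case where they are.

Things in the scene. Friction and masses are not known exactly. Their poses are not given: they have to be found in the camera images.
- battery_case: Grey sheet-metal battery case fixed on the bench, 210 mm deep (x), 260 mm wide (y), rim 90 mm above the bench. Origin: centre of its underside. -x is its front (towards the robot), +x the far side with the panel's hinge, z up. Inside the front wall is a ramped steel lip: the latch's tongue slides under it if the panel is down on its gasket; with the panel higher, the tongue ends on top of it.
- hinge_mid (a point): Middle of the panel's hinge line: 105 mm behind the case's origin (its +x), 90 mm above the bench. Fixed to the case, axes as the case's; the hinge runs along y.
- panel (a joint): Angle of the access panel (rad): 0 shut, grows as its front edge rises; found at 0.6 to 0.95. Stiff hinge: it stays where it is left; about 2 N at the front edge move it. A springy gasket meets it about 0.025 before shut and lifts it back there when it is let go unlocked; pressing it to its hard stop at 0 takes about 11 N at the latch. Locked, the cam holds it below 0.01.
- panel_edge (a point): Middle of the panel's free front edge, on its outer (upper) face, 212 mm from the hinge. The panel is a flat sheet 216 mm deep, 268 mm wide, outer face 3 mm above the hinge line, bare more than 60 mm left or right of its middle line except within 25 mm of the hinge. Axes turn with it: x from the free edge to the hinge, y along the hinge, z out of the outer face.
- slot_center (a point): Centre of the slot's floor, on the latch's axis: on the panel's middle line, 150 mm from the hinge, 8 mm above the hinge plane (98 mm above the bench when shut). The latch is a grey disc 88 mm across with two black half-moon lugs 16 mm high; between them a flat-floored slot 32 mm wide, 78 mm long, open at both ends. Axes turn with the latch: y along the slot, z out of the panel.
- latch (a joint): Angle of the latch (rad), clockwise seen from above: 0 unlocked, slot parallel to the hinge; 1.57 locked at its hard stop, slot square to the hinge. Found at 0 to 0.25; stays where it is left. About 0.05 N m turn it, more as the cam draws the panel down (less if the panel is pressed). Fingertips at the slot's middle may spin free: turn it from near the slot's ends.
- wax_jar: White open jar, 52 mm across, 58 mm high, standing to the left of the case. Origin: centre of its underside. Leave it alone.
- marker: Black marker pen, 124 mm long, 18 mm thick, lying in front of the case. Origin: under its middle. Leave it alone.
- scissors: Blue-handled scissors, 152 x 62 x 8 mm, lying to the right of the case. Origin: under their middle. Leave them alone.

How it is judged:
By the outcome, as a careful person would: the job done as asked, in the order asked, and still so for the second after the job is handed in, with the robot touching nothing.
It also fails if it takes over 48 s, if anything falls off the work surface, if the arm or the gripper's body presses on something with over 40 N, if the wrist force passes 120 N, or if a joint passes its speed limit or range.

## Robot

A 6-joint arm with a two-finger parallel gripper is mounted at the origin on a cart in front of the work surface, level with it; the furniture and walls round the work are solid. World frame = base frame: x ahead of the robot, y to its left, z up, the work surface at z = 0. Lengths are in m, angles in degrees, forces in N, time in s.
With the tool pointing down it reaches from about 0.4 to 0.825 m from the base axis. Payload 7 kg.
Tool frame: the origin (TCP) lies at the centre of the arm's flange, where the gripper is bolted on; the fingertips stand 178 mm ahead of it and the grasp point (between the pads) lies 159 mm ahead of it (tip_reach is the distance from the TCP to the fingertips, in m); z points along the fingers, y is the line along which they close (so a half turn about z gives the same grasp; the last joint's range is limited). The gripper opens to 88 mm and grips with 3 to 60 N. Pads are 19 mm wide; open, the fingers measure 130 mm over their backs; the gripper's body (78 mm by 193 mm) begins 47 mm behind the grasp point.
Start: joints at [82.798, 20.546, 0.682, 0, -70.136, -16.507], TCP at [0.271, 0.618, 0.405] pointing down, gripper open.
Joint ranges: [-176.03, 176.03], [-82.01, 121.73], [-58.28, 71.71], [-173.87, 95.51], [-174.79, -0.11], [-173.66, 173.66]. Speed limits (degrees/s): [136.94, 136.94, 172.46, 180, 180, 180].

## Interface

Orientations are given as [roll, pitch, yaw] about the fixed x, y, z axes, in that order (R = Rz(yaw) Ry(pitch) Rx(roll)).
In Python, from plant import * gives the robot as it stands.
- The arm moves only by the shell command python3 -m handwheel 'ROWS'. ROWS is JSON, a list of rows, each a list of 7 numbers: the opening, from -1 (shut) to 1 (fully open), then the shift along the tool's x, y, z as a fraction of full scale, then the turn, a rotation vector about the tool's x, y, z as a fraction of full scale. A call has 1 to 5 rows; each row shifts and turns the commanded pose from where the row before left it, along the tool's axes as they then stand; what a row does not reach is not made up. Full scale, the value 1, is 0.025 m for a shift and 6 degrees for a turn. A row lasts 1/8 s, in which the tool goes at most 62.5 mm and 10.7 degrees, less where a joint would pass 70% of its speed; a pose out of reach is approached as far as the arm can. A call with a number of a shift or a turn outside -1 to 1 is refused whole. A call with a gripper value outside its range is refused whole. The fingers move at their own pace and stop on an object; the grip force is fixed at half the most. Time passes only in rows, so rows that do not move let the fingers close. It gives the time, the measured TCP pose, the force, the opening and the grip force at its end, in the units of the state.
- get_obs(): the state, without advancing time (a new reading comes with each control period).
- snapshot(name): name is "scene" or "side" or "wrist"; returns a dict with "color" (480x640x3 uint8, red, green, blue), "fx", "fy", "cx", "cy" (pixels), "k1" (the pictures are not rectified: a ray, as slopes to the right and down, at radius r is drawn at 1 + k1 r^2 times it, then the intrinsics apply), "R" (3x3) and "t" (3): a world point X has camera coordinates R X + t; the wrist camera has in their place "tool_from_camera" (4x4, takes a point from camera to tool coordinates, whose origin is the TCP and whose axes are the flange's). Camera axes: x right, y down, z forward; pixel columns grow to the right and rows downward; lengths in m; the calibration is good to about 2 mm. A picture is of the moment at which its call begins: read the wrist's pose just before it. There is no depth.
- close_job(): hands the job in; it is judged then, once.
The state is a dict: "clock": time; "joint_pos": joint angles; "qvel": joint speeds; "tau": joint torques, N m; "tool_pos": TCP position; "orientation": TCP orientation; "force": force on the tool from outside, world axes, zero at the start; "moment": the same for the moment, N m; "opening": finger opening in m; "gripper_force": force on a finger pad.
Only numpy, scipy, OpenCV 4.12 (cv2) and the standard library are available. Lean on these libraries where they do the work, as an engineer would, in place of code of your own. Each camera call takes 0.05 s, during which the arm holds its last target. There are 200 camera calls.

## Working session

There is one attempt and no reset: what is moved stays moved. The work goes in short steps, Python scripts to look and compute and a shell command to move; the robot and the scene stay as the last step left them, time stands still between calls to the robot, and variables do not carry over. Pictures are saved under pics/ and viewed, at most 10 in all, crops included, and the job is handed in when it is done.

```bash
mkdir -p pics; ls
python3 - <<'E'
from plant import *
import cv2
o=get_obs(); print({k:o[k] for k in('clock','tool_pos','orientation','opening','force')})
for n in('scene','side'):
    s=snapshot(n); cv2.imwrite(f'pics/{n}0.png',s['color'][...,::-1]); print(n,s['fx'],s['k1'],s['R'],s['t'])
E
```

```text
pics
{'clock': 0.0, 'tool_pos': array([0.27133978, 0.61786277, 0.40372425]), 'orientation': array([ 1.79906142e+02, -9.60527238e-03, -2.37164936e+01]), 'opening': 0.08807153639049928, 'force': array([ 0.35723324,  0.30049553, -0.05510298])}
scene 519.9529624747453 -0.01004418570315073 [[ 0.49627184 -0.86816449  0.00216548]
 [-0.55349225 -0.31831436 -0.76962478]
 [ 0.6688502   0.38074453 -0.63849276]] [-0.25983648  0.38228625  0.54035688]
side 548.8616069501493 -0.16152279947377224 [[ 0.94616538 -0.32329169  0.01592344]
 [-0.1819624  -0.57193877 -0.79985982]
 [ 0.26769526  0.7539022  -0.59997559]] [-0.48059866  0.16857197  0.73498452]
```

View pics/scene0.png

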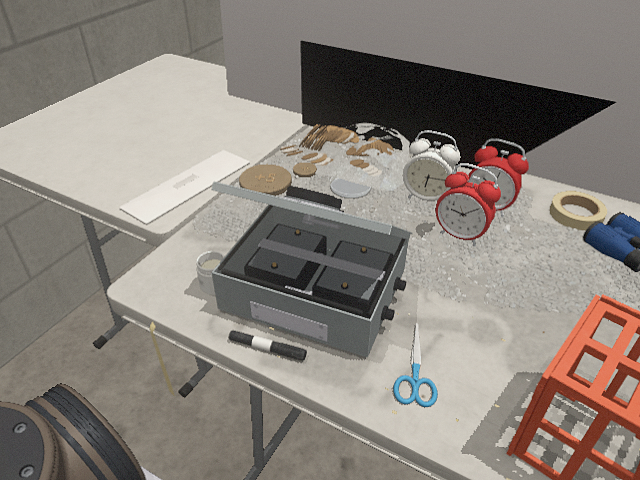

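View pics/side0.png

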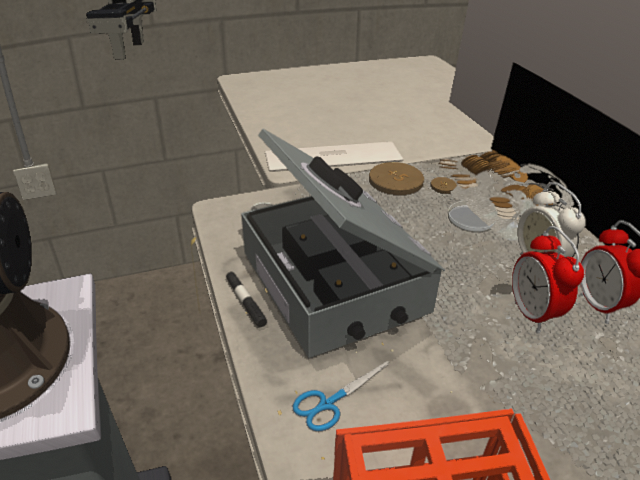

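The scene camera shows the case with its front rim between about (217,275) and (372,325), and the panel's free edge from (213,186) to (390,231). The side camera shows the free edge from (262,131) to (345,226) and the latch near (335,180). I'll zoom in to get the corners.

Run:
```python
import cv2,numpy as np
a=cv2.imread('pics/scene0.png')[170:370,195:425]; b=cv2.imread('pics/side0.png')[115:365,230:450]
A=cv2.resize(a,None,fx=1.7,fy=3,interpolation=2) if 0 else cv2.resize(a,(400,348),interpolation=2)
B=cv2.resize(b,(400,455),interpolation=2)
c=np.zeros((460,800,3),np.uint8); c[:348,:400]=A; c[:455,400:]=B
cv2.imwrite('pics/z0.png',c); print(400/230,400/220)
```

```text
1.7391304347826086 1.8181818181818181
```

View pics/z0.png

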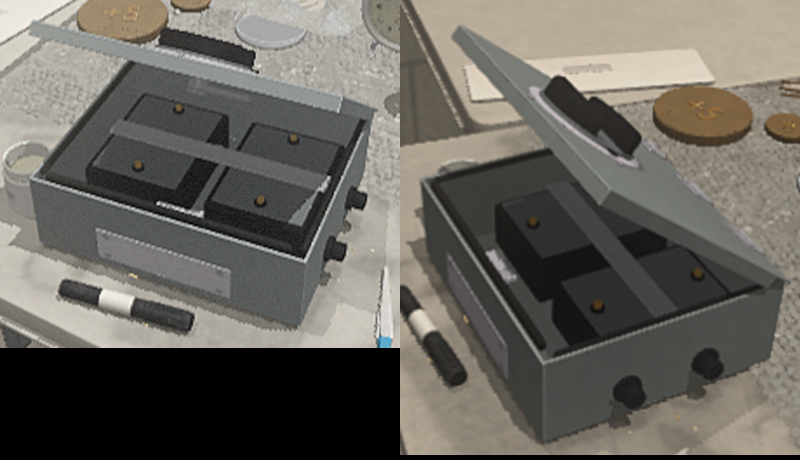

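```bash
cat > h.py <<'E'
from plant import *
import numpy as np, cv2
def ray(s,px):
    K=np.array([[s['fx'],0,s['cx']],[0,s['fy'],s['cy']],[0,0,1]])
    u=cv2.undistortPoints(np.float64([[px]]),K,np.array([s['k1'],0,0,0,0.]))[0,0]
    if 'R' in s: R,t=np.array(s['R']),np.array(s['t'])
    else: raise ValueError
    d=R.T@np.r_[u,1]; return -R.T@t,d/np.linalg.norm(d)
def plane(s,px,z):
    o,d=ray(s,px); return o+d*(z-o[2])/d[2]
def tri(*a):
    A=0;b=0
    for s,px in a:
        o,d=ray(s,px);P=np.eye(3)-np.outer(d,d);A=A+P;b=b+P@o
    return np.linalg.solve(A,b)
E
python3 - <<'E'
from h import *
np.set_printoptions(precision=4,suppress=True)
S=snapshot('scene');D=snapshot('side')
a=lambda x,y:(195+x/1.739,170+y/1.74); b=lambda x,y:(230+(x-400)/1.818,115+y/1.82)
F={'FL':(a(33,181),b(422,178)),'FR':(a(306,257),b(545,360))}
for k,(p,q) in F.items(): print(k,plane(S,p,.09),plane(D,q,.09),tri((S,p),(D,q)))
print('BR',plane(D,b(781,290),.09))
print('FRb',plane(S,a(302,325),0),plane(D,b(545,440),0),'FLb',plane(S,a(38,245),0))
for n,p,q in(('PL',a(32,24),b(458,27)),('PR',a(341,97),b(612,165))): print(n,tri((S,p),(D,q)))
E
```

```text
FL [0.404  0.1168 0.09  ] [0.4089 0.1211 0.09  ] [0.4077 0.1202 0.0884]
FR [ 0.4434 -0.1303  0.09  ] [ 0.443  -0.1307  0.09  ] [ 0.4432 -0.1304  0.09  ]
BR [ 0.6398 -0.1143  0.09  ]
FRb [ 0.4462 -0.1317  0.    ] [ 0.4445 -0.1261  0.    ] FLb [0.406  0.1268 0.    ]
PL [0.4511 0.1342 0.2234]
PR [ 0.4846 -0.1283  0.2352]
```

```bash
python3 -m handwheel '[[-1,0,0,-0.5,0,0,-1],[-1,0,0,-0.5,0,0,-1],[-1,0,0,-0.5,0,0,-1],[-1,0,0,-0.5,0,0,-1],[-1,0,0,-0.5,0,0,-1]]'; python3 -m handwheel '[[-1,0.2,1,0,0,0,-0.33],[-1,0.2,1,0,0,0,0],[-1,0.2,1,0,0,0,0],[-1,0.2,1,0,0,0,0],[-1,0.2,1,0,0,0,0]]'
```

```text
clock: 0.82
tool_pos: [0.2714, 0.6179, 0.4673]
orientation: [180.0, 0.0, 6.5]
force: [0.6, -0.1, -0.4]
opening: 0.0436
gripper_force: 0.0
clock: 1.45
tool_pos: [0.3137, 0.4963, 0.4671]
orientation: [180.0, 0.0, 8.3]
force: [-0.2, 0.3, -0.2]
opening: 0.0008
gripper_force: 0.0
```

```bash
python3 -m handwheel '[[-1,0.22,1,0,0,0,0],[-1,0.22,1,0,0,0,0],[-1,0.22,1,0,0,0,0],[-1,0.22,1,0,0,0,0],[-1,0.22,1,0,0,0,0]]' >/dev/null; python3 -m handwheel '[[-1,0.22,1,0,0,0,0],[-1,0.22,1,0,0,0,0],[-1,0.22,1,0,0,0,0],[-1,0.22,1,0,0,0,0],[-1,0.22,1,0,0,0,0]]'>/dev/null;  python3 -m handwheel '[[-1,0.22,1,0,0,0,0],[-1,0.22,1,0,0,0,0],[-1,0.22,1,0,0,0,0],[-1,0.22,1,0,0,0,0],[-1,0.22,1,0,0,0,0]]';  python3 -m handwheel '[[-1,0.22,1,0,0,0,0],[-1,0.22,1,0,0,0,0],[-1,0,0.2,0,0,0,0]]'
python3 - <<'E'
from h import *
cv2.imwrite('pics/w1.png',snapshot('wrist')['color'][...,::-1])
E
```

```text
clock: 3.32
tool_pos: [0.4491, 0.1367, 0.4672]
orientation: [-180.0, -0.0, 8.3]
force: [-0.5, -0.6, -0.0]
opening: 0.0005
gripper_force: 0.0
clock: 3.7
tool_pos: [0.4678, 0.0838, 0.4671]
orientation: [180.0, 0.0, 8.2]
force: [-0.2, -0.8, 0.0]
opening: 0.0005
gripper_force: 0.0
```

View pics/w1.png

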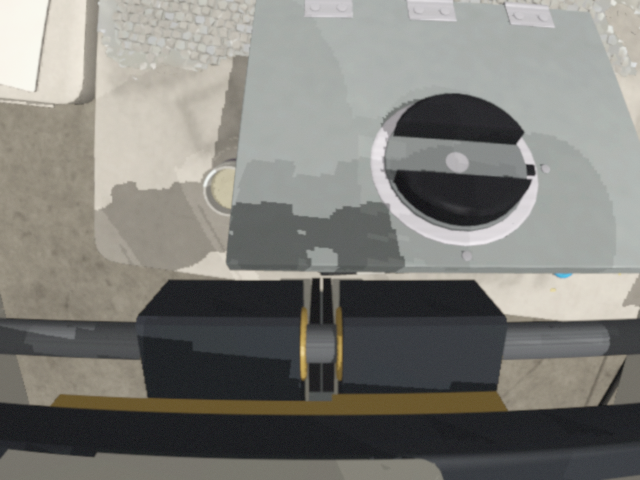

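The wrist view shows the latch centred near (457,162), its slot almost parallel to the hinge, and the panel's front edge at row 268. I'll cast rays to check the fingertips against that edge.

```bash
cat >> h.py <<'E'
from scipy.spatial.transform import Rotation as Ro
def wcam():
    o=get_obs(); s=snapshot('wrist'); T=np.array(s['tool_from_camera'])
    Rw=Ro.from_euler('xyz',o['orientation'],degrees=True).as_matrix()
    Rc=Rw@T[:3,:3]; tc=Rw@T[:3,3]+o['tool_pos']
    s['R']=Rc.T; s['t']=-Rc.T@tc; return s
E
python3 - <<'E'
from h import *
np.set_printoptions(precision=4,suppress=True)
S=wcam();print('cam',-S['R'].T@S['t'])
print('edge',plane(S,(320,270),.229),plane(S,(500,270),.229),'cornerL',plane(S,(228,266),.226))
# hinge line: plates at back, z .093
h=[plane(S,p,.093) for p in((253,2),(590,12))];print('hinge',h)
for z in (.185,.19,.195):print('latch',plane(S,(457,162),z))
p,q=plane(S,(395,153),.19),plane(S,(527,158),.19);print('slot dir',np.degrees(np.arctan2((q-p)[1],(q-p)[0])))
E
```

```text
cam [0.542  0.0944 0.4474]
edge [0.4559 0.0823 0.229 ] [ 0.4697 -0.0172  0.229 ] cornerL [0.4498 0.1331 0.226 ]
hinge [array([0.6124, 0.1568, 0.093 ]), array([ 0.6508, -0.1092,  0.093 ])]
latch [0.5211 0.0061 0.185 ]
latch [0.5215 0.0077 0.19  ]
latch [0.5219 0.0094 0.195 ]
slot dir -83.28721382376258
```

```bash
python3 -m handwheel '[[-1,0,0,1,0,0,0],[-1,0,0,1,0,0,0],[-1,0,0,0.6,0,0,0],[-1,0,0,0.4,0,0,0],[-1,0,0,0.4,0,0,0]]'; python3 -m handwheel '[[-1,0,0,0.5,0,0,0],[-1,0,0,0.5,0,0,0],[-1,0,0,0.5,0,0,0],[-1,0,0,0.5,0,0,0],[-1,0,0,0.5,0,0,0]]'
```

```text
clock: 4.42
tool_pos: [0.4679, 0.0858, 0.3822]
orientation: [-180.0, -0.1, 8.3]
force: [0.2, 0.1, 0.1]
opening: 0.0003
gripper_force: 0.2
clock: 5.05
tool_pos: [0.4677, 0.0855, 0.3188]
orientation: [180.0, 0.0, 8.3]
force: [0.3, -0.3, -0.0]
opening: 0.0004
gripper_force: 0.2
```

Run:
```python
from h import *
a=snapshot('side')['color'][80:330,200:460,::-1]; b=snapshot('wrist')['color'][...,::-1]
c=np.zeros((385,800,3),np.uint8); c[:385,:400]=cv2.resize(a,(400,385)); c[:300,400:]=cv2.resize(b,(400,300))
cv2.imwrite('pics/z2.png',c)
```

```text
(no output)
```

View pics/z2.png

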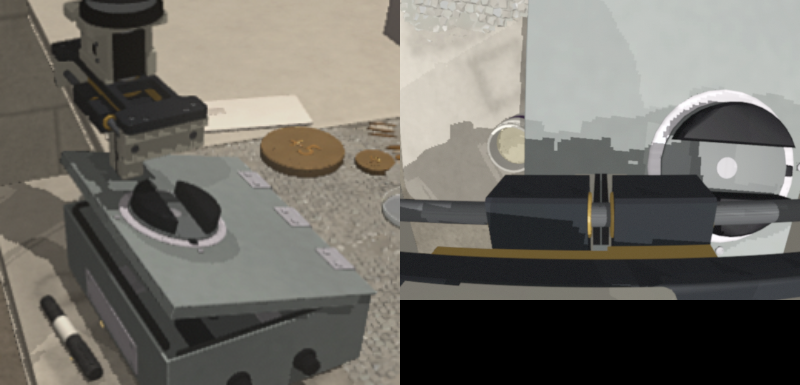

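The panel is following the fingertips down and is now at roughly 0.25 rad. I'll keep pushing.

```bash
python3 -m handwheel '[[-1,0,0,0.5,0,0,0],[-1,0,0,0.5,0,0,0],[-1,0,0,0.5,0,0,0],[-1,0,0,0.1,0,0,0],[-1,0,0,0,0,0,0]]'; python3 -m handwheel '[[-1,0,0,0.1,0,0,0],[-1,0,0,0.1,0,0,0],[-1,0,0,0,0,0,0]]'
```

```text
clock: 5.78
tool_pos: [0.4678, 0.0856, 0.2795]
orientation: [180.0, 0.0, 8.3]
force: [0.7, 0.6, -0.1]
opening: 0.0006
gripper_force: 0.0
clock: 6.15
tool_pos: [0.4679, 0.0857, 0.2749]
orientation: [-180.0, -0.0, 8.3]
force: [-0.0, 0.1, 1.5]
opening: 0.0002
gripper_force: 0.9
```

```bash
python3 -m handwheel '[[-1,0,0,0.08,0,0,0],[-1,0,0,0.08,0,0,0],[-1,0,0,0,0,0,0]]'
```

```text
clock: 6.52
tool_pos: [0.4678, 0.0857, 0.2713]
orientation: [-180.0, -0.0, 8.3]
force: [-2.6, 1.3, 8.1]
opening: 0.0005
gripper_force: 4.0
```

```bash
python3 -m handwheel '[[-1,0,0,-1,0,0,0],[-1,0,0,-1,0,0,0],[0,-0.5,0,-1,0,0,0],[0,-1,0,-1,0,0,0],[0,-1,0,0,0,0,0]]';python3 -m handwheel '[[0,0,0.5,-1,0,0,0],[0,0,1,0,0,0,0],[0,0,1,0,0,0,0],[0,0,0.8,0,0,0,0],[0,0,0,0,0,0,0]]'
python3 - <<'E'
from h import *
S=wcam(); cv2.imwrite('pics/w3.png',S['color'][...,::-1]); np.savez('w3.npz',**{k:np.array(v) for k,v in S.items()})
E
```

```text
clock: 7.15
tool_pos: [0.4056, 0.0766, 0.3722]
orientation: [-179.9, -0.2, 8.3]
force: [0.5, 0.5, -0.3]
opening: 0.0251
gripper_force: 0.0
clock: 7.78
tool_pos: [0.4175, -0.0059, 0.3954]
orientation: [180.0, 0.0, 8.2]
force: [-0.0, 0.1, -0.0]
opening: 0.044
gripper_force: 0.0
```

View pics/w3.png

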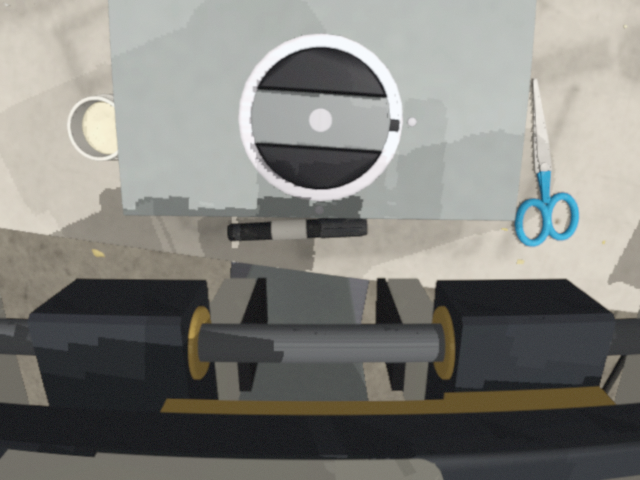

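The wrist view shows the panel down. The latch is centred at (320,120), and its slot runs from about (255,116) to (385,124), turned roughly 3° clockwise.

Run:
```python
from h import *
np.set_printoptions(precision=4,suppress=True)
S=np.load('w3.npz')
c=plane(S,(320,120),.102);print(c)
for a,b,z in(((258,90),(385,97),.102),((257,144),(383,151),.102),((122,215),(515,218),.097)):
    p,q=plane(S,a,z),plane(S,b,z);print(90+np.degrees(np.arctan2((q-p)[1],(q-p)[0])),p,q)
o=get_obs();R=Ro.from_euler('xyz',o['orientation'],degrees=True).as_matrix()
print(o['tool_pos'],R.T@(c-o['tool_pos']))
```

```text
[0.483  0.0034 0.102 ]
5.078632987906275 [0.4958 0.0437 0.102 ] [ 0.5027 -0.0344  0.102 ]
4.9682093336398765 [0.4628 0.0408 0.102 ] [ 0.4697 -0.039   0.102 ]
7.666197308334347 [0.4022 0.1292 0.097 ] [ 0.4382 -0.1386  0.097 ]
[ 0.4176 -0.0054  0.3955] [0.0661 0.0006 0.2935]
```

```bash
python3 -m handwheel '[[0,0.9,0,0,0,0,0],[0,0.9,0,0,0,0,0],[0,0.84,0,0.6,0,0,0],[0,0,0.02,1,0,0,0.55],[0,0,0,1,0,0,0]]';python3 -m handwheel '[[0,0,0,0.6,0,0,0],[0,0,0,0.5,0,0,0],[0,0,0,0.3,0,0,0],[0,0,0,0,0,0,0]]'
python3 - <<'E'
from h import *
cv2.imwrite('pics/w4.png',snapshot('wrist')['color'][...,::-1])
E
```

```text
clock: 8.45
tool_pos: [0.4832, 0.0047, 0.3297]
orientation: [-180.0, 0.0, 4.9]
force: [0.3, -0.3, 0.7]
opening: 0.0443
gripper_force: 0.0
clock: 8.95
tool_pos: [0.4831, 0.004, 0.2955]
orientation: [180.0, 0.0, 5.0]
force: [-0.5, 0.4, -0.2]
opening: 0.0442
gripper_force: 0.0
```

View pics/w4.png

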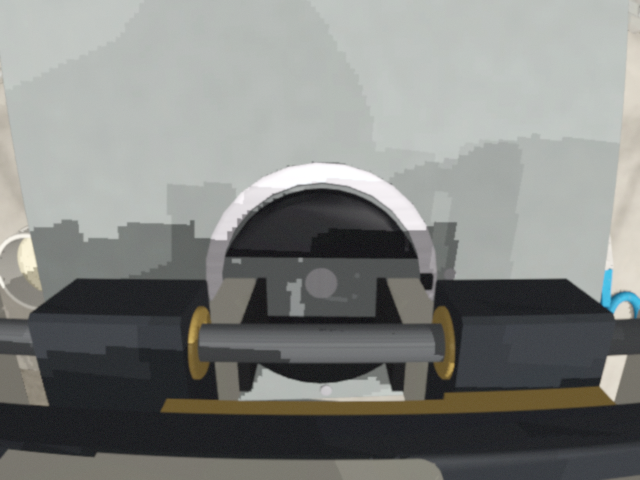

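The slot is parallel to the line between the fingers, and both tips sit over its ends, at (235,280) and (405,280). I'll go down into it.

```bash
python3 -m handwheel '[[0,0,0,0.3,0,0,0],[0,0,0,0.2,0,0,0],[0,0,0,0.1,0,0,0],[0,0,0,0,0,0,0]]';python3 -m handwheel '[[0,0,0,0.1,0,0,0],[0,0,0,0.05,0,0,0],[0,0,0,0,0,0,0]]'
```

```text
clock: 9.5
tool_pos: [0.4831, 0.0039, 0.2805]
orientation: [180.0, 0.0, 5.0]
force: [-0.4, -0.3, 0.1]
opening: 0.0437
gripper_force: 0.0
clock: 9.88
tool_pos: [0.483, 0.0039, 0.2773]
orientation: [180.0, -0.0, 5.0]
force: [-3.6, 0.6, 5.7]
opening: 0.0434
gripper_force: 2.9
```

```bash
python3 -m handwheel '[[0,0,0,0.06,0,0,0],[0,0,0,0.04,0,0,0],[0,0,0,0,0,0,0]]'
```

```text
clock: 10.25
tool_pos: [0.483, 0.0039, 0.276]
orientation: [180.0, -0.0, 5.0]
force: [-9.3, 1.0, 18.8]
opening: 0.044
gripper_force: 10.0
```

```bash
python3 -m handwheel '[[0,0,0,0,0,0,0.7],[0,0,0,0,0,0,0.7],[0,0,0,0,0,0,0.7],[0,0,0,0,0,0,0.7],[0,0,0,0,0,0,0.7]]';python3 -m handwheel '[[0,0,0,0,0,0,0.7],[0,0,0,0,0,0,0.7],[0,0,0,0,0,0,0.7],[0,0,0,0,0,0,0.7],[0,0,0,0,0,0,0.7]]'
python3 -c "
from plant import *
print(get_obs()['moment'],get_obs()['joint_pos'])"
```

```text
clock: 10.88
tool_pos: [0.483, 0.004, 0.276]
orientation: [-180.0, -0.0, -16.1]
force: [-8.2, 3.4, 19.9]
opening: 0.0438
gripper_force: 10.0
clock: 11.5
tool_pos: [0.483, 0.0042, 0.276]
orientation: [-180.0, -0.0, -37.1]
force: [-9.0, 3.9, 20.5]
opening: 0.0438
gripper_force: 10.0
[1.53806722 3.43101337 0.03966606] [ 2.38904542e+01  9.89644279e+00 -3.29846726e+01 -4.52490651e-03
 -4.70657143e+01  2.89818265e+01]
```

```bash
python3 -m handwheel '[[0,0,0,0,0,0,0.7],[0,0,0,0,0,0,0.7],[0,0,0,0,0,0,0.7],[0,0,0,0,0,0,0.7],[0,0,0,0,0,0,0.7]]';python3 -m handwheel '[[0,0,0,0,0,0,0.7],[0,0,0,0,0,0,0.7],[0,0,0,0,0,0,0.7],[0,0,0,0,0,0,0.7],[0,0,0,0,0,0,0.5]]'
python3 - <<'E'
from h import *
print(get_obs()['moment'],get_obs()['joint_pos'])
cv2.imwrite('pics/w5.png',snapshot('wrist')['color'][...,::-1])
E
```

```text
clock: 12.12
tool_pos: [0.4831, 0.0043, 0.2761]
orientation: [-179.9, -0.0, -58.1]
force: [-8.9, 6.2, 19.7]
opening: 0.0439
gripper_force: 9.8
clock: 12.75
tool_pos: [0.4832, 0.0044, 0.276]
orientation: [-179.9, 0.0, -77.9]
force: [-8.5, 4.7, 18.6]
opening: 0.044
gripper_force: 9.4
[2.10396637 3.15367776 0.06576609] [ 2.39042998e+01  9.90291425e+00 -3.29670481e+01 -1.80414332e-02
 -4.70290125e+01 -1.17928851e+01]
```

View pics/w5.png

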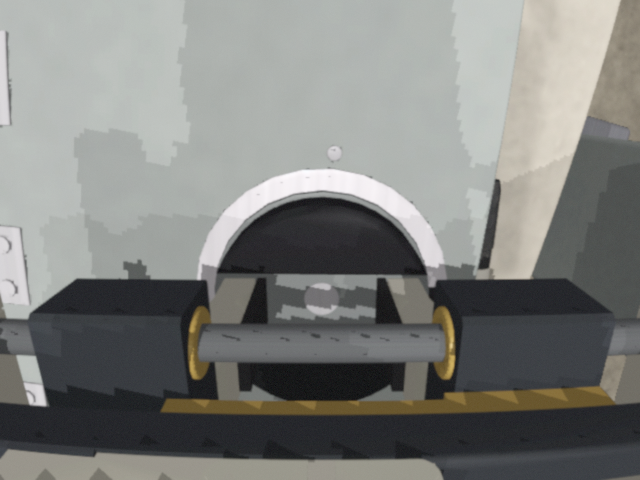

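The latch has turned with the fingers and the slot is nearly square to the hinge. I'll carry on to the stop in smaller steps.

```bash
for i in 1; do python3 -m handwheel '[[0,0,0,0,0,0,0.5],[0,0,0,0,0,0,0.5],[0,0,0,0,0,0,0]]'; done; python3 -c "
from plant import *
print(get_obs()['moment'])"; python3 -m handwheel '[[0,0,0,0,0,0,0.5],[0,0,0,0,0,0,0.5],[0,0,0,0,0,0,0]]'; python3 -c "
from plant import *
print(get_obs()['moment'])"
```

```text
clock: 13.18
tool_pos: [0.4835, 0.0042, 0.2761]
orientation: [-179.9, 0.0, -83.8]
force: [-6.7, 2.6, 17.1]
opening: 0.0436
gripper_force: 8.8
[1.0952745  2.34336776 0.07543424]
clock: 13.55
tool_pos: [0.484, 0.004, 0.2762]
orientation: [-179.8, -0.0, -89.8]
force: [-2.2, -1.8, 14.1]
opening: 0.0435
gripper_force: 7.2
[-0.41907287  0.91684503  0.10211266]
```

```bash
python3 -m handwheel '[[0,0,0,0,0,0,0.5],[0,0,0,0,0,0,0.5],[0,0,0,0,0,0,0]]'; python3 -c "
from plant import *
print(get_obs()['moment'])"; python3 -m handwheel '[[0,0,0,0,0,0,0.4],[0,0,0,0,0,0,0]]'
python3 - <<'E'
from h import *
print(get_obs()['moment'])
S=snapshot('wrist');D=snapshot('side')
cv2.imwrite('pics/w6.png',np.hstack([cv2.resize(S['color'],(400,300)),cv2.resize(D['color'][110:350,200:460],(400,300))])[...,::-1])
E
```

```text
clock: 13.92
tool_pos: [0.4841, 0.0043, 0.2762]
orientation: [-179.8, -0.0, -95.5]
force: [-3.6, 1.7, 13.9]
opening: 0.0434
gripper_force: 37.1
[0.24034609 1.19051591 2.86590488]
clock: 14.18
tool_pos: [0.4841, 0.0045, 0.2762]
orientation: [-179.8, -0.1, -97.7]
force: [-3.5, 0.3, 11.8]
opening: 0.0444
gripper_force: 53.5
[0.46388379 1.38401944 4.22905083]
```

View pics/w6.png

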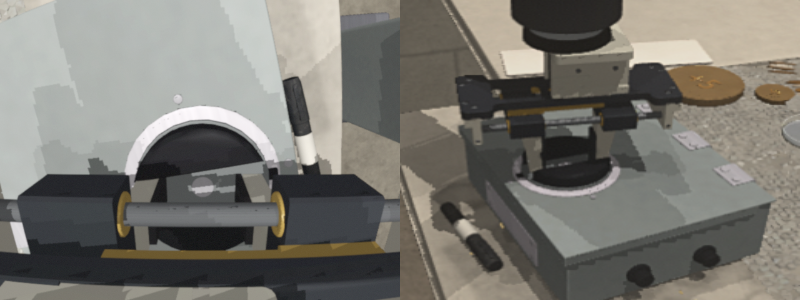

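The reaction moment has jumped to 4.2 N m, so the latch is at its stop. I'll ease the turn back within the slack, then lift straight out.

```bash
python3 -m handwheel '[[0,0,0,0,0,0,-0.7],[0,0,0,0,0,0,-0.7],[0,0,0,0,0,0,-0.5],[0,0,0,-0.1,0,0,0],[0,0,0,-0.3,0,0,0]]'; python3 -c "
from plant import *
print(get_obs()['moment'])"; python3 -m handwheel '[[0,0,0,-0.5,0,0,0],[0,0,0,-1,0,0,0],[0,0,0,-1,0,0,0],[0,0,0,-1,0,0,0],[0,0,0,-1,0,0,0]]'; python3 -m handwheel '[[0,0,-1,0,0,0,0],[0,0,-1,0,0,0,0],[0,0,-1,0,0,0,0],[0,0,0,0,0,0,0]]'
python3 - <<'E'
from h import *
o=get_obs();print(o['force'],o['tool_pos'])
S=snapshot('wrist');D=snapshot('side')
cv2.imwrite('pics/w7.png',np.hstack([cv2.resize(S['color'],(400,300)),cv2.resize(D['color'][110:350,200:460],(400,300))])[...,::-1])
E
```

```text
clock: 14.9
tool_pos: [0.4829, 0.0039, 0.2843]
orientation: [180.0, -0.0, -86.8]
force: [-0.2, 0.9, -1.6]
opening: 0.0435
gripper_force: 0.6
[ 0.1678774  -0.04419911  0.03080568]
clock: 15.52
tool_pos: [0.4828, 0.0038, 0.3985]
orientation: [-180.0, 0.0, -86.8]
force: [0.6, -0.2, 0.3]
opening: 0.0441
gripper_force: 0.0
clock: 16.02
tool_pos: [0.559, 0.0081, 0.3969]
orientation: [180.0, -0.0, -86.9]
force: [-0.4, 0.1, 0.3]
opening: 0.0436
gripper_force: 0.0
[-0.43713927  0.05867497  0.28788577] [0.55903239 0.00809698 0.396929  ]
```

View pics/w7.png

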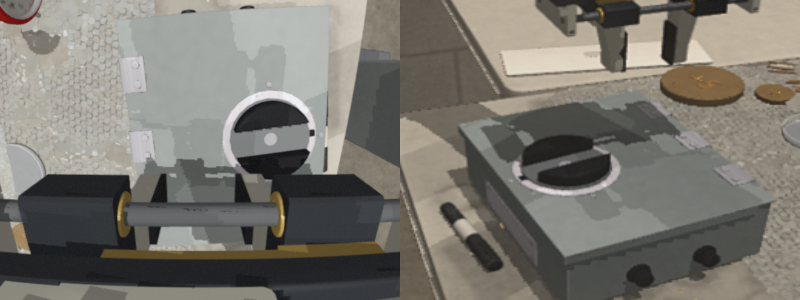

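The panel lies flush, the slot is square to the hinge with its index mark pointing to the front, and nothing else has moved.

```bash
python3 -c "
from plant import *
print(close_job())"
```

```text
the job is handed in; nothing more can be done
None
```

The panel is shut flush and the latch is turned clockwise to its stop. It stayed locked when I lifted the fingers clear, and the job was handed in at about 16 s; the jar, marker and scissors were not touched.

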